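# Cover the garnish pan with the flat lid

## Robot

A 6-joint arm with a two-finger parallel gripper is mounted at the origin on the work surface. World frame = base frame: x ahead of the robot, y to its left, z up, the work surface at z = 0. Lengths are in m, angles in degrees, forces in N, time in s.
With the tool pointing down it reaches from about 0.275 to 0.825 m from the base axis. Payload 5.2 kg.
Tool frame: the origin (TCP) lies at the centre of the arm's flange, where the gripper is bolted on; the fingertips stand 186 mm ahead of it and the grasp point (between the pads) lies 167 mm ahead of it; z points along the fingers, y is the line along which they close (so a half turn about z gives the same grasp; the last joint's range is limited). The gripper opens to 93 mm and grips with 3 to 60 N. Pads are 15 mm wide; open, the fingers measure 128 mm over their backs; the gripper's body (75 mm by 188 mm) begins 65 mm behind the grasp point.
Start: joints at [58.969, 14.817, 87.949, -0, 77.235, -11.62], TCP at [0.183, 0.519, 0.405] pointing down, gripper open.
Joint ranges: [-179.93, 179.93], [-52.35, 119.4], [10.71, 147.94], [-69.91, 249.91], [12.55, 155.21], [-178.61, 178.61]. Speed limits (degrees/s): [147.25, 147.25, 180, 180, 180, 180].

## Interface

Orientations are given as [roll, pitch, yaw] about the fixed x, y, z axes, in that order (R = Rz(yaw) Ry(pitch) Rx(roll)).
In Python, from plant import ctrl gives the robot as it stands.
- The arm moves only by the tool play_rows, never from a script. Its argument "moves" is a list that holds one entry, the list of rows, each a list of 5 numbers: the finger opening in m, from 0 to 0.093, then the shift along the world's x, y, z in m, then the turn about the world's z in degrees. A call has 1 to 12 rows; each row is the pose to reach, as a shift and turn from the pose commanded when the call began; what a row does not reach only later rows make up. A row lasts 1/8 s, in which the tool goes at most 62.5 mm and 10.7 degrees, less where a joint would pass 70% of its speed; a pose out of reach is approached as far as the arm can. A call with a gripper value outside its range is refused whole. The fingers move at their own pace and stop on an object; the grip force is fixed at half the most. Time passes only in rows, so rows that repeat a pose let the fingers close. It gives the time, the measured TCP pose, the force, the opening and the grip force at its end, in the units of the state.
- ctrl.get_state(): the state, without advancing time (a new reading comes with each control period).
- ctrl.camera(name): name is "scene" or "top"; returns a dict with "image" (480x640x3 uint8, red, green, blue), "range_z" (480x640 float32, m along the optical axis (not along the pixel's ray), 0 where there is no reading), "camera_matrix" (3x3 intrinsics, pixels), "xyz" and "attitude" of the camera in the world. Camera axes: x right, y down, z forward; pixel columns grow to the right and rows downward; lengths in m; the calibration is good to about 2 mm. A picture is of the moment at which its call begins.
- ctrl.close_job(): hands the job in; it is judged then, once.
Trained networks look in the newest picture that a camera, given by its name, has taken for a name from the list of things; names that differ only in an ending like _2 or _b are one class to them, and where a whole thing is asked for, a point or a joint stands for the part that bears it (a point fixed in the world has none). Each returns a list of dicts, best first, with "confidence" (0 to 1); they miss things now and then, are a little off and sometimes report something else, mostly with a low value. They report only what shows in the picture. A call takes as long as a camera call. They do not tell look-alikes from the thing itself.
- ctrl.look_for(name, camera): "rect" ([left, top, right, bottom] in pixels, round what is visible of it).
The state is a dict: "time_s": time; "joint_pos": joint angles; "qvel": joint speeds; "tau": joint torques, N m; "ee_pos": TCP position; "tcp_rot": TCP orientation; "wrist_force": force on the tool from outside, world axes, zero at the start; "torque": the same for the moment, N m; "grip_width": opening from 0.0 (shut) to 1.0 (fully open); "finger_force": force on a finger pad.
Only numpy, scipy, OpenCV 4.12 (cv2) and the standard library are available. Lean on these libraries where they do the work, as an engineer would, in place of code of your own. Each camera call takes 0.05 s, during which the arm holds its last target. There are 200 camera calls.

## Task

The thin flat aluminium cover lying on the chopping block is too thin to take hold of properly there: slide it towards the robot's side of the block until its narrow tab sticks out past the front edge, with the cover still lying flat on the block, then grip the tab and lift the cover off. Lay it squarely and centred on the narrow steel garnish pan so that the pan's opening is completely covered, with the tab sticking out at one end, and let go. Set the cover down without dropping it, and leave the pan and the other things where they stand.

Things in the scene. Friction and masses are not known exactly. Their poses are not given: they have to be found in the camera images.
- block: Thick pale wooden chopping block, fixed, 260 (its x, depth) by 280 (its y) by 90 mm high. Origin at the centre of its underside; its flat top is 90 mm above that. Its front edge, on the robot's side, is the line at its own x = -130 mm. The ramekin stands on it at the back, on its +y side.
- cover_plate (a point): Thin flat loose aluminium cover, 3 mm thick, about 0.11 kg, lying on the block: a plate 145 mm (its x) by 84 mm (its y) plus a narrow flat tab at its -x end, towards the robot. This point: centre of the plate without the tab, mid-thickness; x points away from the tab, z up. Centre of mass 15 mm from here towards the tab. Fingertips pressed on it (about 6 N) drag it by friction, without much slip.
- cover_tab (a point): Centre of the cover's tab, half-way through the 3 mm thickness: 97.5 mm from the plate's centre along -x. The tab's long sides are 44 mm apart along the cover's y, and it runs from 25 mm before to 25 mm beyond this point along x.
- pan_mouth (a point): The narrow stainless garnish pan, loose, about 0.55 kg, standing on the counter: 146 mm long (its x) by 86 mm wide (its y) over a flat rim, 70 mm high, with one rectangular opening 121 by 56 mm in the middle. This point is the centre of the opening, level with the top of the rim; z up.
- ramekin: Bystander: white ramekin, 72 mm across, 42 mm high, standing on the block. Origin at the centre of its underside.
- mill: Bystander: wooden pepper mill, 56 mm across, 130 mm high. Origin at the centre of its underside.
- squarepan: Bystander: wide open steel pan, 150 by 160 mm, 60 mm high, without rim. Origin at the centre of its underside.
- bowl: Bystander: white bowl, 150 mm across, 60 mm high. Origin at the centre of its underside.
- spoon: Bystander: steel spoon, 160 mm long, lying flat on the counter near the robot. Origin on its underside.
- sauce: Bystander: clear squeeze bottle, 52 mm across, 150 mm high. Origin at the centre of its underside.
Mind the look-alikes: they are no part of the job. Of the things like the part that bears cover_plate, leave any that is purple; of the rest the larger one is meant.

How it is judged (in metres and radians):
On the way, in this order (a step that is already met when the one before it is completed fails the run):
1. The cover lies flat on the block with the middle of its tab at least 10 mm out past the block's front edge (x of cover_tab in the frame of block below -0.14 m and angle between cover_plate's own z axis and vertical below 0.06 rad and contact force between cover and block above 0.2 N and height (world z) of cover_plate below 0.096 m), for 0.2 s.
2. The cover is held by the fingers, lifted clear of the block (height (world z) of cover_tab above 0.11 m and contact force between cover and the fingers above 0.5 N and contact force between cover and block below 0.02 N), for 0.2 s.
At the end, for the whole second after the job is handed in: The cover lies flat and at rest on the rim of the upright garnish pan, let go, its plate's centre within 9 mm, along and across the pan, of the opening's centre and its long sides within 0.08 rad of the pan's, so that the opening is completely covered; the tab may be at either end (x of cover_plate in the frame of pan_mouth between -0.009 and 0.009 m and y of cover_plate in the frame of pan_mouth between -0.009 and 0.009 m and z of cover_plate in the frame of pan_mouth between -0.005 and 0.005 m and angle between the x axis of cover_plate and the x axis of pan_mouth, either way round below 0.08 rad and angle between the z axis of cover_plate and the z axis of pan_mouth, either way round below 0.05 rad and angle between pan_mouth's own z axis and vertical below 0.05 rad and contact force between cover and pan above 0.2 N and contact force between cover and the fingers below 0.02 N and linear speed of cover below 0.02 m/s); the robot touches nothing.
It fails at once if The cover is dropped: it moves faster than 0.6 m/s while touching neither fingers, block nor pan (contact force between cover and the fingers below 0.02 N and contact force between cover and block below 0.02 N and contact force between cover and pan below 0.02 N and linear speed of cover above 0.6 m/s).
It fails at once if The cover ends up on the counter (height (world z) of cover_plate below 0.035 m).
It fails at once if The garnish pan is shoved more than 30 mm from its place (distance of pan_mouth from where it was at the start of the episode above 0.03 m).
It fails at once if One of the listed bystanders is shoved or knocked more than 30 mm from its place (distance of any of ramekin, mill, squarepan, bowl, spoon, sauce from where it was at the start of the episode above 0.03 m).
It also fails if it takes over 58 s, if anything falls off the work surface, if the arm or the gripper's body presses on something with over 40 N, if the wrist force passes 120 N, or if a joint passes its speed limit or range.

## Working session

There is one attempt and no reset: what is moved stays moved. The work goes in short steps, Python scripts to look and compute and a tool call to move; the robot and the scene stay as the last step left them, time stands still between calls to the robot, and variables do not carry over. Pictures are saved under pics/ and viewed, at most 10 in all, crops included, and the job is handed in when it is done.

Besides the shell and the picture viewer there is one more tool, called after "Call:" in YAML: its name, and indented under it one key for each argument. play_rows: Moves the arm, as the interface text tells. Its arguments: {"type":"object","properties":{"moves":{"type":"array"}},"required":["moves"]}

```bash
mkdir -p pics; ls
cat > h.py <<'E'
import numpy as np, cv2
from scipy.spatial.transform import Rotation as R
from plant import ctrl
def cam(n):
    c=ctrl.camera(n); v,u=np.mgrid[:480,:640]; K=np.array(c["camera_matrix"]); z=c["range_z"]
    p=np.stack([(u-K[0,2])/K[0,0]*z,(v-K[1,2])/K[1,1]*z,z],-1)
    a=np.array(c["attitude"]); M=a if a.shape==(3,3) else R.from_euler('xyz',a,degrees=True).as_matrix()
    W=p@M.T+np.array(c["xyz"]); W[z==0]=np.nan
    return c,W
def save(c,n): cv2.imwrite(f"pics/{n}.png",c["image"][:,:,::-1])
E
python3 - <<'E'
from h import *
print(ctrl.get_state())
for n in("top","scene"):
    c,W=cam(n); save(c,n+"0"); np.save(n+"0.npy",W); np.save(n+"0i.npy",c["image"]); print(n,c["xyz"],c["attitude"],c["camera_matrix"])
    for t in["block","cover_plate","cover_tab","pan_mouth","ramekin","mill","squarepan","bowl","spoon","sauce"]:
        print(t,[(np.round(d["rect"]).astype(int).tolist(),round(d["confidence"],2)) for d in ctrl.look_for(t,n)])
E
```

```text
pics
{'time_s': 0.0, 'joint_pos': array([ 5.89687064e+01,  1.48569467e+01,  8.80110982e+01, -5.86913346e-04,
        7.72357976e+01, -1.16177071e+01]), 'qvel': array([ 0.06540017, -0.07510457, -0.04910141, -0.00892318, -0.04662103,
        0.04737002]), 'tau': array([ 6.29138176e-04, -4.37312257e+01, -2.84005415e+01,  7.17629911e-02,
        4.12328029e-02, -1.55109506e-04]), 'ee_pos': array([0.182655  , 0.51854411, 0.403939  ]), 'tcp_rot': array([-1.79898170e+02, -2.03513955e-02,  1.60586526e+02]), 'wrist_force': array([-0.16038895,  0.52974905,  0.91885273]), 'torque': array([0.01554956, 0.0246324 , 0.04318767]), 'finger_force': 0.0, 'grip_width': 1.0006506898314889}
top [ 3.76211566e-01 -1.50569912e-03  1.67825934e+00] [-175.01533764   -0.37508992  -89.59325324] [[608.66869437   0.         320.62137799]
 [  0.         608.66869437 235.76249384]
 [  0.           0.           1.        ]]
block [([188, 162, 217, 188], 0.69)]
cover_plate [([337, 261, 404, 304], 0.9), ([225, 169, 259, 248], 0.78), ([189, 300, 230, 352], 0.67)]
cover_tab [([193, 301, 232, 348], 0.82), ([225, 169, 261, 
[... 478 characters left out ...]
6921   -0.43647815  109.17940276] [[539.02813024   0.         322.53757086]
 [  0.         539.02813024 228.92373263]
 [  0.           0.           1.        ]]
block [([318, 213, 441, 316], 0.75)]
cover_plate [([357, 228, 393, 277], 0.94), ([256, 206, 316, 219], 0.85), ([408, 206, 447, 228], 0.71)]
cover_tab [([413, 207, 441, 226], 0.88), ([256, 205, 315, 221], 0.88), ([358, 226, 393, 277], 0.62)]
pan_mouth [([219, 216, 268, 262], 0.61)]
ramekin [([393, 258, 420, 286], 0.95)]
mill [([279, 270, 305, 312], 0.87), ([355, 226, 391, 274], 0.36), ([324, 203, 341, 236], 0.27)]
squarepan [([147, 167, 218, 221], 0.97)]
bowl [([468, 258, 522, 298], 0.58)]
spoon []
sauce [([158, 201, 178, 248], 0.59)]
```

View pics/top0.png

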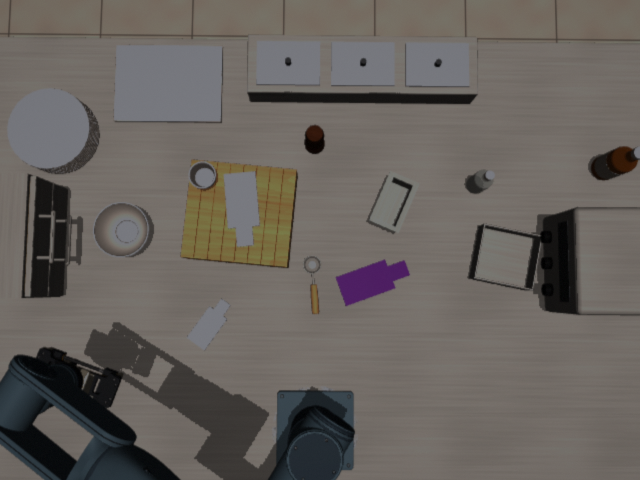

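View pics/scene0.png

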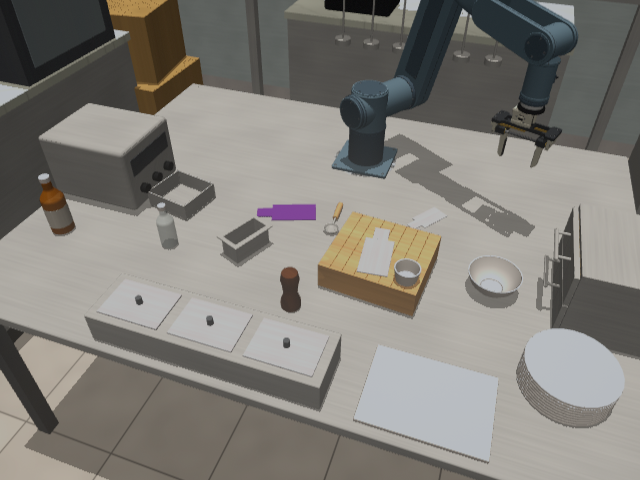

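Run:
```python
import numpy as np,cv2
W=np.load('top0.npy');I=np.load('top0i.npy')
def box(m,n):
    p=W[m][:,:2].astype(np.float32); (c,s,a)=cv2.minAreaRect(p*1000); print(n,np.round(c,1),np.round(s,1),round(a,1),'z',np.nanmedian(W[m][:,2]).round(4),len(p), I[m].mean(0).round())
def reg(r,zlo,zhi):
    m=np.zeros(W.shape[:2],bool); m[r[1]:r[3],r[0]:r[2]]=1
    return m&(W[...,2]>zlo)&(W[...,2]<zhi)
box(reg([170,150,310,280],.08,.1),'blocktop')
box(reg([365,168,423,237],.06,.08),'pan rim')
for r in([225,169,260,249],[337,261,410,306],[189,300,232,352]):
    m=reg(r,-.02,.2); p=W[m]; print(r,np.nanpercentile(p[:,2],[2,25,50,75,98]).round(4)); u=[(r[0]+r[2])//2,(r[1]+r[3])//2]; print(W[u[1],u[0]].round(3),I[u[1],u[0]])
```

```text
blocktop [575.5 205.7] [281.8 260.6] 85.0 z 0.0905 10025 [118. 107.  75.]
pan rim [ 610.5 -206.1] [ 86.5 146.7] 66.9 z 0.0695 833 [113. 114. 109.]
[225, 169, 260, 249] [0.0838 0.0894 0.0921 0.0947 0.1002]
[0.584 0.196 0.087] [120 121 128]
[337, 261, 410, 306] [-0.0074 -0.0014  0.0015  0.0042  0.0101]
[ 0.393 -0.156  0.004] [78 31 98]
[189, 300, 232, 352] [-0.0077 -0.0019  0.0008  0.0038  0.0095]
[0.273 0.288 0.005] [119 121 127]
```

```bash
cat >> h.py <<'E'
def ray(c,uv,z):
    K=np.array(c["camera_matrix"]);M=R.from_euler('xyz',c["attitude"],degrees=True).as_matrix()
    d=np.c_[(np.atleast_2d(uv)-K[:2,2])/[K[0,0],K[1,1]],np.ones(len(np.atleast_2d(uv)))]@M.T
    o=np.array(c["xyz"]);t=(z-o[2])/d[:,2];return (o+d*t[:,None])[:,:2]
def fitcover(c,seed,z,mask,yaw0):
    """fit T-outline (plate+tab) to mask pixels at height z -> plate centre x,y,yaw(deg)"""
    from scipy.optimize import minimize
    n,l=cv2.connectedComponents(mask.astype(np.uint8)); m=(l==l[seed[1],seed[0]]); print('px',m.sum())
    v,u=np.mgrid[:480,:640]; v0,u0=np.where(m); s=(slice(max(v0.min()-8,0),v0.max()+9),slice(max(u0.min()-8,0),u0.max()+9))
    P=ray(c,np.c_[u[s].ravel(),v[s].ravel()],z); t=m[s].ravel().astype(float)
    sg=lambda d:1/(1+np.exp(-np.clip(d/.0012,-30,30)))
    def mod(q):
        a=np.radians(q[2]);e=P-q[:2]; x=e@[np.cos(a),np.sin(a)];y=e@[-np.sin(a),np.cos(a)]
        A=np.minimum(.0725-abs(x),.042-abs(y));B=np.minimum(.025+.0725/2-abs(x+.0975-.0725/2+.025-.025),.022-abs(y))
        B=np.minimum(np.minimum(x+.1225,-.05-x),.022-abs(y))
        return sg(np.maximum(A,B))
    g=P[t>.5].mean(0);b=None
    for dy in(-8,0,8):
        a=np.radians(yaw0+dy); x0=np.r_[g+.015*np.array([np.cos(a),np.sin(a)]),yaw0+dy]
        r=minimize(lambda q:((mod(q)-t)**2).sum(),x0,method='Nelder-Mead',options=dict(initial_simplex=x0+np.array([[0,0,0],[.01,0,0],[0,.01,0],[0,0,6]]),xatol=1e-5,fatol=1e-4,maxiter=2000))
        if b is None or r.fun<b.fun:b=r
    print('cover',b.x.round(4),'res',round(b.fun,1));return b.x
def gray(c):
    i=c["image"].astype(int);return (i[...,2]-i[...,0]>-8)&(i.max(2)>60)
E
python3 - <<'E'
from h import *
c,W=cam("top")
q=fitcover(c,(242,205),.093,gray(c),-10)
a=np.radians(q[2]);tab=q[:2]-.0975*np.array([np.cos(a),np.sin(a)]);b=np.radians(-5)
e=tab-[.5755,.2057];print('tab',tab,'in block',e@[np.cos(b),np.sin(b)],e@[-np.sin(b),np.cos(b)])
i=c["image"];z=cv2.resize(i[150:280,175:310],None,fx=5,fy=5,interpolation=cv2.INTER_NEAREST)
z2=cv2.resize(gray(c)[150:280,175:310].astype(np.uint8)*255,None,fx=1.5,fy=1.5)
print(np.unique(cv2.connectedComponents(gray(c).astype(np.uint8))[1][160:275,180:300],return_counts=True))
# pan and block from colour-independent depth; scene view
c2,W2=cam("scene")
def box(m,n):
    p=W2[m][:,:2].astype(np.float32); r=cv2.minAreaRect(p*1000); print(n,r,np.nanmedian(W2[m][:,2]))
m=np.zeros((480,640),bool);m[195:320,310:450]=1;box(m&(abs(W2[...,2]-.091)<.008),'block')
m[:]=0;m[210:265,215:275]=1;box(m&(abs(W2[...,2]-.07)<.006),'pan')
E
```

```text
px 2001
cover [0.6091 0.1985 5.6346] res 50.5
tab [0.51206246 0.18894244] in block -0.061735624489486704 -0.02222273426976571
(array([ 0, 83, 92], dtype=int32), array([11349,   450,  2001]))
block ((574.3980712890625, 204.77186584472656), (281.92156982421875, 270.5567321777344), 85.02961730957031) 0.09101188829761842
pan ((609.1179809570312, -205.88287353515625), (95.45700073242188, 150.76048278808594), 66.89119720458984) 0.0702102649413694
```

The top view shows the cover on the block, px (225–259, 170–247), with its tab at the bottom (244,238). The pan is at (392,203). The other two covers are not wanted: the purple one at (370,283) and a smaller grey one at (209,325).

Next I move above the plate's centre with the fingers 30 mm apart and lined up with the cover's y.

Call:
play_rows:
  moves:
    - [[0.03, 0.426, -0.32, -0.06, 25], [0.03, 0.426, -0.32, -0.06, 25], [0.03, 0.426, -0.32, -0.06, 25], [0.03, 0.426, -0.32, -0.06, 25], [0.03, 0.426, -0.32, -0.06, 25], [0.03, 0.426, -0.32, -0.06, 25], [0.03, 0.426, -0.32, -0.06, 25], [0.03, 0.426, -0.32, -0.06, 25], [0.03, 0.426, -0.32, -0.06, 25], [0.03, 0.426, -0.32, -0.06, 25], [0.03, 0.426, -0.32, -0.1, 25], [0.03, 0.426, -0.32, -0.1, 25]]

```text
time_s: 2.7
ee_pos: [0.6069, 0.1992, 0.3019]
tcp_rot: [-180.0, -0.4, -174.4]
wrist_force: [-0.3, 0.1, -0.2]
grip_width: 0.326
finger_force: 0.0
```

Call:
play_rows:
  moves:
    - [[0.03, 0, 0, -0.014, 0], [0.03, 0, 0, -0.017, 0], [0.03, 0, 0, -0.019, 0], [0.03, 0, 0, -0.02, 0], [0.03, 0, 0, -0.02, 0]]

```text
time_s: 3.32
ee_pos: [0.6089, 0.1988, 0.2851]
tcp_rot: [180.0, 0.0, -174.4]
wrist_force: [0.6, -0.4, 1.0]
grip_width: 0.323
finger_force: 0.0
```

Call:
play_rows:
  moves:
    - [[0.03, 0, 0, -0.004, 0], [0.03, 0, 0, -0.005, 0], [0.03, 0, 0, -0.006, 0], [0.03, 0, 0, -0.006, 0]]

```text
time_s: 3.82
ee_pos: [0.6088, 0.1987, 0.2794]
tcp_rot: [-180.0, 0.0, -174.4]
wrist_force: [-1.4, -0.8, 4.6]
grip_width: 0.327
finger_force: 2.4
```

Call:
play_rows:
  moves:
    - [[0.03, 0, 0, -0.0007, 0], [0.03, 0, 0, -0.0007, 0], [0.03, 0, 0, -0.0007, 0]]

```text
time_s: 4.2
ee_pos: [0.6089, 0.1988, 0.2794]
tcp_rot: [-180.0, 0.1, -174.4]
wrist_force: [-1.6, -0.8, 7.4]
grip_width: 0.326
finger_force: 4.1
```

Call:
play_rows:
  moves:
    - [[0.03, -0.002, 0, 0, 0], [0.03, -0.006, 0, 0, 0], [0.03, -0.012, 0, 0, 0], [0.03, -0.018, 0, 0, 0], [0.03, -0.024, 0, 0, 0], [0.03, -0.03, 0, 0, 0], [0.03, -0.036, 0, 0, 0], [0.03, -0.042, 0, 0, 0], [0.03, -0.046, 0, 0, 0], [0.03, -0.048, 0, 0, 0], [0.03, -0.05, 0, 0, 0], [0.03, -0.05, 0, 0, 0]]

```text
time_s: 5.7
ee_pos: [0.5596, 0.1988, 0.2794]
tcp_rot: [180.0, 0.2, -174.4]
wrist_force: [1.7, -0.2, 6.1]
grip_width: 0.323
finger_force: 3.1
```

Run:
```python
from h import *
c,W=cam("top");save(c,"top1")
cv2.imwrite("pics/top1c.png",cv2.resize(c["image"][150:300,160:320,::-1],None,fx=4,fy=4))
```

```text
(no output)
```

View pics/top1c.png

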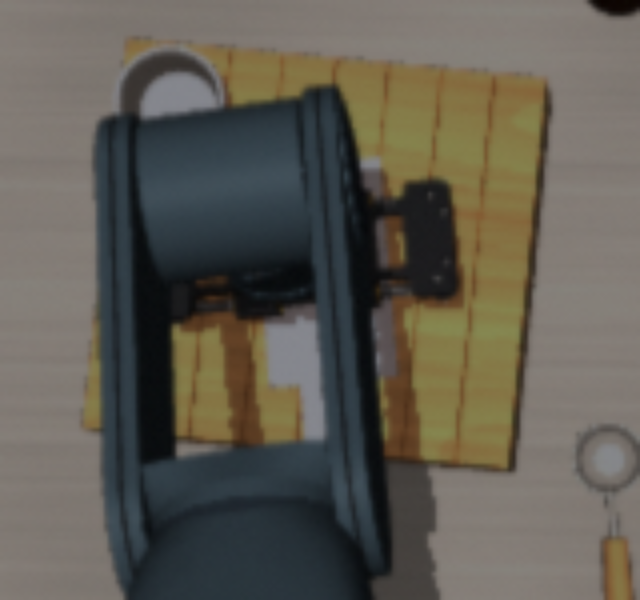

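The cover follows the fingers: its far edge has moved from row 170 to about row 190. I keep dragging.

Call:
play_rows:
  moves:
    - [[0.03, -0.003, 0, 0, 0], [0.03, -0.009, 0, 0, 0], [0.03, -0.016, 0, 0, 0], [0.03, -0.023, 0, 0, 0], [0.03, -0.03, 0, 0, 0], [0.03, -0.037, 0, 0, 0], [0.03, -0.044, 0, 0, 0], [0.03, -0.051, 0, 0, 0], [0.03, -0.057, 0, 0, 0], [0.03, -0.061, 0, 0, 0], [0.03, -0.063, 0, 0, 0], [0.03, -0.063, 0, 0, 0]]

```text
time_s: 7.25
ee_pos: [0.4966, 0.1989, 0.2794]
tcp_rot: [180.0, 0.2, -174.4]
wrist_force: [0.7, 0.9, 6.8]
grip_width: 0.324
finger_force: 3.5
```

Call:
play_rows:
  moves:
    - [[0.03, 0, 0, 0, 0], [0.03, 0, 0, 0, 0], [0.03, 0, 0, 0.01, 0], [0.03, 0, 0, 0.03, 0], [0.03, 0, 0, 0.08, 0], [0.03, 0, 0.1, 0.1, 0], [0.03, 0.0, 0.2, 0.1, 0], [0.03, 0.0, 0.2, 0.1, 0], [0.03, 0, 0.2, 0.1, 0], [0.03, 0, 0.2, 0.1, 0]]

```text
time_s: 8.5
ee_pos: [0.4954, 0.3992, 0.3776]
tcp_rot: [-180.0, -0.0, -174.3]
wrist_force: [0.2, -0.5, -0.7]
grip_width: 0.321
finger_force: 0.0
```

Run:
```python
from h import *
c,W=cam("top");print(ctrl.get_state()['ee_pos'])
cv2.imwrite("pics/top2c.png",cv2.resize(c["image"][150:330,130:330,::-1],None,fx=3,fy=3))
q=fitcover(c,(242,230),.093,gray(c)&(W[...,2]>.06),5)
a=np.radians(q[2]);tab=q[:2]-.0975*np.array([np.cos(a),np.sin(a)]);b=np.radians(-5)
e=tab-[.575,.2053];print('tab',tab,'in block',e@[np.cos(b),np.sin(b)],e@[-np.sin(b),np.cos(b)])
```

```text
[0.49564877 0.39814477 0.37759705]
px 2052
cover [0.4976 0.1989 5.696 ] res 58.8
tab [0.40054626 0.18919254] in block -0.17238603186598786 -0.03125081083500174
```

View pics/top2c.png

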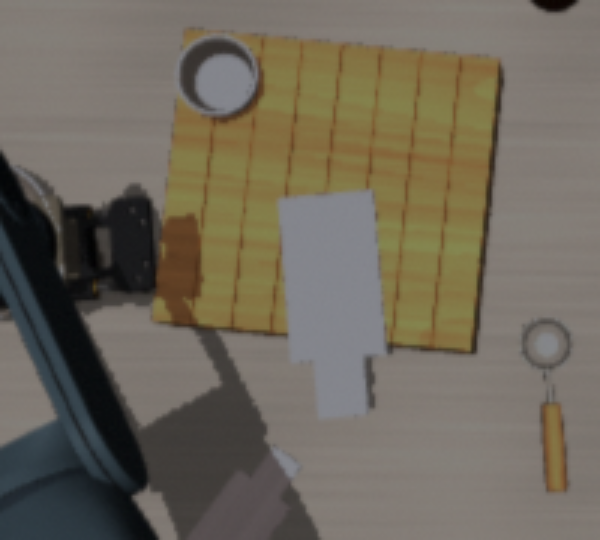

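The whole tab now overhangs the front edge, at crop (340,385), and the cover is flat and straight. Next I grip the tab by its long sides.

Call:
play_rows:
  moves:
    - [[0.08, -0.088, -0.209, 0, 0], [0.08, -0.088, -0.209, 0, 0], [0.08, -0.088, -0.209, 0, 0], [0.08, -0.088, -0.209, 0, 0], [0.08, -0.088, -0.209, 0, 0], [0.08, -0.088, -0.209, -0.04, 0], [0.08, -0.088, -0.209, -0.07, 0], [0.08, -0.088, -0.209, -0.1, 0], [0.08, -0.088, -0.209, -0.115, 0], [0.08, -0.088, -0.209, -0.12, 0], [0.08, -0.088, -0.209, -0.12, 0], [0.08, -0.088, -0.209, -0.12, 0]]

```text
time_s: 10.05
ee_pos: [0.4082, 0.1898, 0.2588]
tcp_rot: [180.0, 0.1, -174.4]
wrist_force: [0.5, 0.1, 0.6]
grip_width: 0.86
finger_force: 0.0
```

Call:
play_rows:
  moves:
    - [[0.06, 0, 0, 0, 0], [0.05, 0, 0, 0, 0], [0.045, 0, 0, 0, 0], [0.04, 0, 0, 0, 0], [0.03, 0, 0, 0, 0], [0.03, 0, 0, 0, 0], [0.03, 0, 0, 0, 0]]

```text
time_s: 10.92
ee_pos: [0.4078, 0.1898, 0.2581]
tcp_rot: [180.0, 0.0, -174.4]
wrist_force: [-0.3, 0.4, 0.5]
grip_width: 0.459
finger_force: 30.0
```

Call:
play_rows:
  moves:
    - [[0.03, 0, 0, 0.002, 0], [0.03, 0, 0, 0.006, 0], [0.03, 0, 0, 0.012, 0], [0.03, 0, 0, 0.02, 0], [0.03, 0, 0, 0.03, 0], [0.03, 0, 0, 0.04, 0], [0.03, 0, 0, 0.05, 0], [0.03, 0, 0, 0.06, 0], [0.03, 0, 0, 0.06, 0], [0.03, 0, 0, 0.06, 0]]

```text
time_s: 12.18
ee_pos: [0.4076, 0.1897, 0.3179]
tcp_rot: [-180.0, -0.0, -174.4]
wrist_force: [0.6, -0.4, -1.5]
grip_width: 0.461
finger_force: 30.0
```

```bash
cat >> h.py <<'E'
def tilt(cams=("scene","top"),zlo=.12,zhi=.2,box=None,tcp=None):
    s=ctrl.get_state();t=np.array(s['ee_pos']) ;a=np.radians(s['tcp_rot'][2]);ax=np.array([-np.cos(a),-np.sin(a)])
    for n in cams:
        c,W=cam(n); e=W[...,:2]-t[:2]; x=e@ax; y=e@[-ax[1],ax[0]]
        m=(x>.03)&(x<.158)&(abs(y)<.035)&(W[...,2]>zlo)&(W[...,2]<zhi)&gray(c)
        if m.sum()<50: print(n,'few',m.sum());continue
        p=np.polyfit(x[m],W[...,2][m],1);print(n,m.sum(),'slope',p[0].round(3),'z at grip',p[1].round(4),'grasp z',t[2]-.167,'far end',x[m].max())
E
python3 - <<'E'
from h import *
tilt(); c,W=cam("scene")
cv2.imwrite("pics/sc3.png",cv2.resize(c["image"][150:330,300:500,::-1],None,fx=3,fy=3))
E
```

```text
scene 582 slope -0.032 z at grip 0.1531 grasp z 0.1508774961633401 far end 0.1577224270434342
top 947 slope -0.033 z at grip 0.1525 grasp z 0.1508774961633401 far end 0.157950205964832
```

View pics/sc3.png

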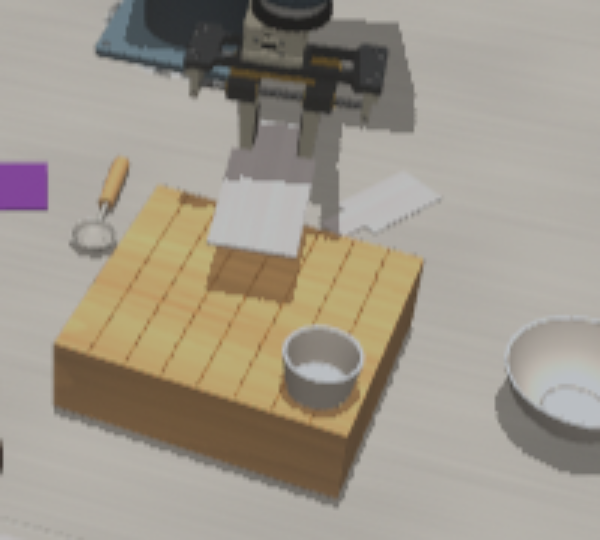

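The cover is held by the tab and sits nearly flat, drooping 0.033 rad at the far end; the block is clear beneath it. I now carry it slowly to above the pan.

Call:
play_rows:
  moves:
    - [[0.03, 0, -0.005, 0.01, 0], [0.03, 0.005, -0.02, 0.025, -2], [0.03, 0.015, -0.045, 0.04, -4], [0.03, 0.027, -0.08, 0.05, -7], [0.03, 0.04, -0.12, 0.05, -10], [0.03, 0.053, -0.16, 0.05, -13], [0.03, 0.066, -0.2, 0.05, -16], [0.03, 0.08, -0.24, 0.05, -19], [0.03, 0.092, -0.28, 0.05, -22], [0.03, 0.104, -0.315, 0.05, -25], [0.03, 0.112, -0.34, 0.05, -27.5], [0.03, 0.117, -0.355, 0.05, -28.8]]

```text
time_s: 13.82
ee_pos: [0.525, -0.1665, 0.3681]
tcp_rot: [180.0, -0.0, 156.7]
wrist_force: [-1.2, 0.6, -1.2]
grip_width: 0.466
finger_force: 30.0
```

Call:
play_rows:
  moves:
    - [[0.03, 0.002, -0.006, 0, 0], [0.03, 0.002, -0.006, 0, 0], [0.03, 0.002, -0.006, -0.01, 0], [0.03, 0.002, -0.006, -0.03, 0], [0.03, 0.002, -0.006, -0.05, 0], [0.03, 0.002, -0.006, -0.07, 0], [0.03, 0.002, -0.006, -0.085, 0], [0.03, 0.002, -0.006, -0.09, 0], [0.03, 0.002, -0.006, -0.09, 0], [0.03, 0.002, -0.006, -0.09, 0]]

```text
time_s: 15.08
ee_pos: [0.5271, -0.1713, 0.2788]
tcp_rot: [-180.0, 0.1, 156.8]
wrist_force: [-0.6, 0.1, -0.9]
grip_width: 0.458
finger_force: 30.0
```

Run:
```python
from h import *
tilt(zlo=.08,zhi=.15); s=ctrl.get_state();t=s['ee_pos'];a=np.radians(s['tcp_rot'][2]+180);g=t[:2]+.09*np.array([np.cos(a),np.sin(a)])
print(t,s['tcp_rot'],'pred centre',g)
for n in("top","scene"):
    c,W=cam(n);save(c,n+"4")
    # mask: gray, above 0.085 and in cover frame window
    e=W[...,:2]-g;x=e@[np.cos(a),np.sin(a)];y=e@[-np.sin(a),np.cos(a)]
    m=(x>-.05)&(x<.1)&(abs(y)<.06)&(W[...,2]>.088)&(W[...,2]<.15)
    P=np.c_[x[m],y[m]].astype(np.float32)
    print(n,m.sum(),'far edge x',np.percentile(P[:,0],[98,99.5]).round(4),'y',np.percentile(P[:,1],[1,99]).round(4),W[m].mean(0).round(4))
    # lateral: plate mid-line vs x
    for lo,hi in((-.02,0),(.0,.02),(.02,.04),(.04,.06)):
        k=(P[:,0]>lo)&(P[:,0]<hi); print(lo,np.percentile(P[k,1],[1,99]).round(4))
i=c["image"]
```

```text
scene 644 slope -0.031 z at grip 0.1142 grasp z 0.11177586115698376 far end 0.15788250560973865
top 396 slope -0.045 z at grip 0.1153 grasp z 0.11177586115698376 far end 0.1579533674611472
[ 0.52700109 -0.17138706  0.27878385] [-1.79991738e+02  8.10324069e-02  1.56787269e+02] pred centre [ 0.60971539 -0.20686021]
top 538 far edge x [0.0723 0.0734] y [-0.0409  0.0415] [ 0.6557 -0.2285  0.1089]Traceback (most recent call last):
  File "<stdin>", line 13, in <module>
    return _quantile_unchecked(
        a, q, axis, out, overwrite_input, method, keepdims, weights)
    return _ureduce(a,
                    func=_quantile_ureduce_func,
    ...<5 lines>...
                    overwrite_input=overwrite_input,
                    method=method)
    r = func(a, **kwargs)
    result = _quantile(arr,
                       quantiles=q,
    ...<2 lines>...
                       out=out,
                       weights=wgt)
    slices_having_nans = np.isnan(arr[-1, ...])
                                  ~~~^^^^^^^^^
IndexError: index -1 is out of bounds for axis 0 with size 0
```

Call:
play_rows:
  moves:
    - [[0.03, 0, 0.001, -0.01, 0], [0.03, 0, 0.001, -0.02, 0], [0.03, 0, 0.001, -0.028, 0], [0.03, 0, 0.001, -0.032, 0], [0.03, 0, 0.001, -0.035, 0], [0.03, 0, 0.001, -0.037, 0], [0.03, 0, 0.001, -0.038, 0], [0.03, 0, 0.001, -0.039, 0], [0.03, 0, 0.001, -0.04, 0], [0.03, 0, 0.001, -0.04, 0], [0.03, 0, 0.001, -0.04, 0]]

```text
time_s: 16.6
ee_pos: [0.5268, -0.1703, 0.2381]
tcp_rot: [-180.0, 0.0, 156.8]
wrist_force: [0.9, -0.1, -0.5]
grip_width: 0.459
finger_force: 30.0
```

Run:
```python
from h import *
tilt(zlo=.05,zhi=.1);print(ctrl.get_state()['wrist_force'])
```

```text
scene 663 slope -0.007 z at grip 0.0732 grasp z 0.07113833831918212 far end 0.15795477644569364
top 420 slope 0.002 z at grip 0.0722 grasp z 0.07113833831918212 far end 0.15798417147670435
[-0.20192586  0.5222482  -0.43597521]
```

Call:
play_rows:
  moves:
    - [[0.044, 0, 0, 0, 0], [0.046, 0, 0, 0, 0], [0.05, 0, 0, 0, 0], [0.06, 0, 0, 0, 0], [0.075, 0, 0, 0, 0], [0.075, 0, 0, 0, 0], [0.075, 0, 0, 0, 0]]

```text
time_s: 17.58
ee_pos: [0.5268, -0.1703, 0.238]
tcp_rot: [-180.0, -0.0, 156.8]
wrist_force: [0.3, -0.3, -0.4]
grip_width: 0.805
finger_force: 0.0
```

Call:
play_rows:
  moves:
    - [[0.075, 0, 0, 0.005, 0], [0.075, 0, 0, 0.02, 0], [0.075, 0, 0, 0.05, 0], [0.075, 0, 0, 0.1, 0], [0.075, 0, 0, 0.15, 0], [0.075, -0.05, 0.05, 0.15, 0], [0.075, -0.1, 0.1, 0.15, 0], [0.075, -0.15, 0.15, 0.15, 0], [0.075, -0.15, 0.2, 0.15, 0], [0.075, -0.15, 0.25, 0.15, 0], [0.075, -0.15, 0.25, 0.15, 0], [0.075, -0.15, 0.25, 0.15, 0]]

```text
time_s: 19.08
ee_pos: [0.3767, 0.0798, 0.3888]
tcp_rot: [-180.0, 0.1, 156.9]
wrist_force: [-0.7, -0.4, 0.6]
grip_width: 0.805
finger_force: 0.0
```

Run:
```python
from h import *
c,W=cam("top")
cv2.imwrite("pics/top5.png",cv2.resize(c["image"][140:290,290:450,::-1],None,fx=4,fy=4))
m=(abs(W[...,:2]-[.61,-.206]).max(-1)<.1)&(abs(W[...,2]-.073)<.015)
r=fitcover(c,(392,203),.073,m,-23)
w=W[...,2][m];print(ctrl.get_state()['time_s'],np.median(w))
A=np.c_[W[m][:,:2]-[.61,-.206],np.ones(m.sum())];print('plane',np.linalg.lstsq(A,W[m][:,2],rcond=None)[0].round(4))
for t in("mill","sauce","ramekin","spoon","bowl","squarepan"): print(t,[np.round(d["rect"]).astype(int).tolist() for d in ctrl.look_for(t,"top")[:1]])
```

```text
px 1970
cover [  0.611   -0.2058 -23.5008] res 121.3
19.125 0.0724528244284719
plane [0.0029 0.0039 0.0725]
mill [[304, 126, 326, 155]]
sauce [[465, 172, 492, 192]]
ramekin [[187, 160, 217, 189]]
spoon [[304, 257, 321, 285]]
bowl [[94, 202, 148, 256]]
squarepan [[468, 221, 542, 291]]
```

View pics/top5.png

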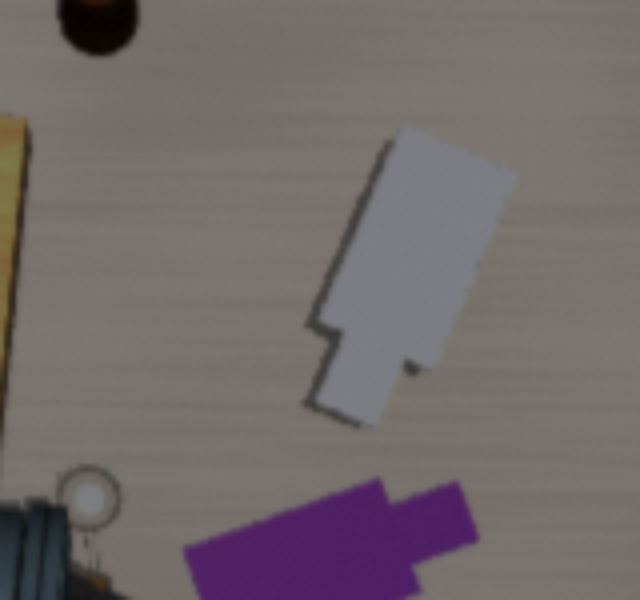

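The cover lies flat on the pan at crop (415,245), within about 1 mm and 0.5° of centred. The tab sticks out at the near end, and the bystanders are where they started.

```bash
python3 -c "
from plant import ctrl
print(ctrl.close_job())"
```

```text
the job is handed in; nothing more can be done
None
```

I handed the job in: the cover lies flat on the garnish pan, let go, about 1 mm and 0.5° off centre by the last camera picture, with the tab out at the end nearer the robot and the bystanders not visibly moved; no verdict came back.

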